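Reset the clamping tension of a filter cartridge holder with its cam quick-release

TASK

The filter cartridge stands loose in its clamp holder on the bench. Flip the cam lever wide open, then, with it open, turn the adjusting nut until its wing bar is level, and finally flip the lever fully closed again so that the cartridge is clamped upright in its seat. Leave the other things on the bench where they are.

Things in the scene. Friction and masses are not known exactly. Their poses are not given: they have to be found in the camera images.
- holder: Clamp holder bolted to the bench: base plate 130 (x) x 200 (y) x 12 mm, origin at the centre of its underside on the bench; x away from the robot (yaw within 0.35 rad), y left. White V seat (90 mm high) on the -y side, sprung pad on the +y side. Skewer axis along y, 75 mm high: lever at its +y end, nut at -y. Steel crossheads at y = +-98 mm, 115 mm long in x, 87 mm high.
- lever (a joint): Level cam lever, 75 mm high over the bench, 130 mm long, 10 mm thick (black grip, outer 55 mm: 13 thick, 24 high). 0 rad = closed (stop): points along the holder's -x, starts within 0.15 of it. It opens towards +y to a stop at 1.75: at angle q it points along (-cos q, sin q) in the holder's x, y. Stays where left; 2 to 3 N sideways at the grip moves it. Space inside the grip is free.
- lever_pivot (a point): The lever's upright pivot axis at the lever's mid-height, on the holder's +y end (y = 123 to 126 mm at the start, 119 mm once the wing bar is level: the nut draws it in).
- lever_tip (a point): Free end of the lever at mid-height, 130 mm from the pivot.
- nut (a joint): Adjusting nut with a wing bar, turning about the skewer axis. 0 rad = bar level, the right tension; positive = the bar's near end (holder -x, the robot's side) is high. Starts at 0.5 to 0.85, too loose. Stops at -1 and 1; stays where left. 4 to 6 N down on the high half of the bar turns it. 8 mm of jaw travel per rad.
- nut_center (a point): Centre of the wing bar, on the skewer axis, 75 mm high, 143 mm towards -y from the holder's origin. The bar is flat steel, 130 mm long (65 mm either side of this point), 18 mm wide along the skewer, 10 mm thick; black plastic ends (outer 24 mm, 13 mm thick).
- bar_near (a point): Middle of the near end face of the wing bar, 65 mm from nut_center.
- cartridge: Loose upright steel filter cartridge, 60 mm in diameter, 80 mm high body with a 20 mm stepped cap on top (100 mm in all), 0.45 kg; origin at the centre of its underside, which stands on the holder's 12 mm base plate at the holder's origin.
- pad (a joint): How far the sprung clamping pad is pressed in by the cartridge, m (2 N per mm). About 0.005 when clamped with the bar level and the lever closed; about 0 to 0.0015 when loose.
- spatula: Steel lab spatula about 160 mm long, lying in front of the holder (8 mm high); bystander, leave alone.
- dish: Covered glass dish 94 mm in diameter, 15 mm high, behind the holder; bystander.
- beaker: Glass beaker 70 mm in diameter, 85 mm high, to the right of the holder; bystander.
- reagent: Amber bottle 64 mm in diameter, 140 mm high, right; bystander.
- spare: Thin spare cartridge, 90 mm long, 44 mm in diameter, lying on two feet, right; bystander.
- notebook: Grey notebook 150 x 210 x 14 mm, left; bystander.
- jar: White jar 70 mm in diameter, 80 mm high, left at the back; bystander.

How it is judged:
By the outcome, as a careful person would: the job done as asked, in the order asked, and still so for the second after the job is handed in, with the robot touching nothing.
It also fails if it takes over 53 s, if anything falls off the work surface, if the arm or the gripper's body presses on something with over 40 N, if the wrist force passes 120 N, or if a joint passes its speed limit or range.

ROBOT

A 6-joint arm with a two-finger parallel gripper is mounted at the origin on the work surface. World frame = base frame: x ahead of the robot, y to its left, z up, the work surface at z = 0. Lengths are in m, angles in degrees, forces in N, time in s.
With the tool pointing down it reaches from about 0.3 to 0.75 m from the base axis. Payload 8.5 kg.
Tool frame: the origin (TCP) lies on the centre line of the jaws, within the pads' length; the fingertips stand 17 mm ahead of it and the grasp point (between the pads) lies 2 mm behind it; z points along the fingers, y is the direction in which the jaws open and shut (so a half turn about z gives the same grasp; the last joint's range is limited). The gripper opens to 85 mm and grips with 20 to 120 N. Pads are 22 mm wide; open, the fingers measure 114 mm over their backs; the gripper's body (76 mm by 85 mm) begins 54 mm behind the grasp point. The pads swing forward as they close: fully open they stand 13 mm farther back than shut.
Start: joints at [-83.268, 21.807, 74.336, -0, 83.858, -12.336], TCP at [0.18, -0.52, 0.248] pointing down, gripper open.
Joint ranges: [-178.18, 178.18], [-50.72, 133.34], [12.68, 142.11], [-81.47, 261.47], [9.98, 163.14], [-165.26, 165.26]. Speed limits (degrees/s): [136.94, 136.94, 180, 180, 180, 180].

INTERFACE

Orientations are given as a 3x3 rotation matrix whose columns are the frame's x, y, z axes.
In Python, from rig import env, imaging, close_job gives the robot as it stands.
- The arm moves only by the tool step_arm, never from a script. Its argument "steps" is one flat list of numbers, 7 for each row, row after row: the opening, from 0 (shut) to 1 (fully open), then the shift along the tool's x, y, z as a fraction of full scale, then the turn, a rotation vector about the tool's x, y, z as a fraction of full scale. A call has 1 to 10 rows; each row is the pose to reach, as a shift and turn from the pose commanded when the call began, along the tool's axes at that moment; what a row does not reach only later rows make up. Full scale, the value 1, is 0.3 m for a shift and 45 degrees for a turn. A row lasts 1/10 s, in which the tool goes at most 50 mm and 8.59 degrees, less where a joint would pass 70% of its speed; a pose out of reach is approached as far as the arm can. A call with a number of a shift or a turn outside -1 to 1 is refused whole. A call with a gripper value outside its range is refused whole. The fingers move at their own pace and stop on an object; "grip_force" is the grip in N (left out, the last holds). Time passes only in rows, so rows that repeat a pose let the fingers close. It gives the time, the measured TCP pose, the force and the opening at its end, in the units of the state.
- env.observe(): the state, without advancing time (a new reading comes with each control period).
- imaging.get_image(name): name is "side" or "top"; returns (picture, depth): 400x640x3 uint8, blue, green, red; 400x640 float32, m along the optical axis (not along the pixel's ray), 0 where there is no reading.
- imaging.get_calibration(name): a dict with "camera_matrix" (3x3 intrinsics, pixels), "world_from_camera" (4x4, takes a point from camera to world coordinates). Camera axes: x right, y down, z forward; pixel columns grow to the right and rows downward; lengths in m; the calibration is good to about 2 mm. A picture is of the moment at which its call begins. get_calibration takes no time and is no camera call.
- close_job(): hands the job in, once; it reports no verdict.
Trained networks look in the newest picture that a camera, given by its name, has taken for a name from the list of things; names that differ only in an ending like _2 or _b are one class to them, and where a whole thing is asked for, a point or a joint stands for the part that bears it (a point fixed in the world has none). Each returns a list of dicts, best first, with "score" (0 to 1); they miss things now and then, are a little off and sometimes report something else, mostly with a low value. They report only what shows in the picture. A call takes as long as a camera call.
- imaging.spot_in(camera, target): "pixel" ([column, row] in pixels, amid what is visible of it).
- imaging.regions_of(camera, target): "mask" (400x640 bool, what is visible of it) and "pixel" ([column, row] in pixels, amid what is visible of it).
- imaging.pinpoint(camera, target): "pixel" ([column, row] in pixels: a listed point, or the origin of a listed thing).
The state is a dict: "time_s": time; "q": joint angles; "qvel": joint speeds; "joint_efforts": joint torques, N m; "position": TCP position; "tool_rot": TCP orientation; "ft_force": force on the tool from outside, world axes, zero at the start; "wrist_torque": the same for the moment, N m; "grip_width": finger opening in m.
Only numpy, scipy, OpenCV 4.12 (cv2) and the standard library are available. Lean on these libraries where they do the work, as an engineer would, in place of code of your own. Each camera call takes 0.05 s, during which the arm holds its last target.

## Working session

There is one attempt and no reset: what is moved stays moved. The work goes in short steps, Python scripts to look and compute and a tool call to move; the robot and the scene stay as the last step left them, time stands still between calls to the robot, and variables do not carry over. Pictures are saved under pics/ and viewed, and the job is handed in when it is done.

Besides the shell and the picture viewer there is one more tool, called after ">>>" in YAML: its name, and indented under it one key for each argument. step_arm: Moves the arm, as the interface text tells. Shift numbers are shares of 0.3 m and turn numbers shares of 45 degrees, none past 1 either way. Its arguments: {"type":"object","properties":{"steps":{"type":"array","items":{"type":"number"}},"grip_force":{"type":"number"}},"required":["steps"]}

```bash
ls; mkdir -p pics; python3 - <<'E'
from rig import env, imaging
import cv2
print(env.observe())
for n in ("side","top"):
    p,d=imaging.get_image(n); cv2.imwrite(f"pics/{n}0.png",p)
    print(n,imaging.get_calibration(n))
    for t in ("lever_pivot","lever_tip","nut_center","bar_near","cartridge","holder"):
        for r in imaging.pinpoint(n,t)[:2]:
            print(t,r, d[int(r["pixel"][1]),int(r["pixel"][0])])
E
```

```text
pics
{'time_s': 0.0, 'q': array([-8.32694473e+01,  2.18402308e+01,  7.43850953e+01,  6.99070186e-04,
        8.38554846e+01, -1.23349516e+01]), 'qvel': array([ 0.00887855, -0.06389926, -0.09897966, -0.02516288, -0.05952513,
       -0.01757668]), 'joint_efforts': array([ 2.69277851e-03, -4.48450220e+01, -2.31272507e+01, -3.41920600e-05,
        4.80515693e-03,  6.02845390e-06]), 'position': array([ 0.17963377, -0.51956229,  0.24771685]), 'tool_rot': array([[ 9.45146200e-01,  3.26647572e-01, -1.53253388e-04],
       [ 3.26647458e-01, -9.45145212e-01,  1.40211382e-03],
       [ 3.13150369e-04, -1.37526238e-03, -9.99999005e-01]]), 'ft_force': array([-0.15732712,  0.28015074,  0.46670017]), 'wrist_torque': array([-0.04569257,  0.06286764,  0.09209647]), 'grip_width': 0.08518653011168797}
side {'camera_matrix': array([[483.65691252,   0.        , 323.73954436],
       [  0.        , 483.65691252, 199.93149025],
       [  0.        ,   0.        ,   1.        ]]), 'world_from_camera': array([[-0.83032195, -0.27669124,  0.48374314, -0.08848176],
       [-0.55726574,  0.41926956, -0.71670631,
[... 672 characters left out ...]
, 201.57449265],
       [  0.        ,   0.        ,   1.        ]]), 'world_from_camera': array([[ 0.01962888, -0.98890365,  0.14725585,  0.39571651],
       [-0.99967948, -0.02176765, -0.01292661,  0.04641672],
       [ 0.01598858, -0.14695492, -0.98901396,  1.2791978 ],
       [ 0.        ,  0.        ,  0.        ,  1.        ]])}
lever_pivot {'pixel': [273.0, 191.8], 'score': 0.67} 1.2014346
lever_tip {'pixel': [264.3, 236.1], 'score': 0.67} 1.192844
nut_center {'pixel': [371.2, 203.5], 'score': 0.93} 1.2030487
bar_near {'pixel': [372.5, 217.6], 'score': 0.61} 1.1694931
cartridge {'pixel': [318.6, 195.9], 'score': 0.74} 1.1795273
holder {'pixel': [319.5, 200.2], 'score': 0.93} 1.1956114
```

View pics/side0.png

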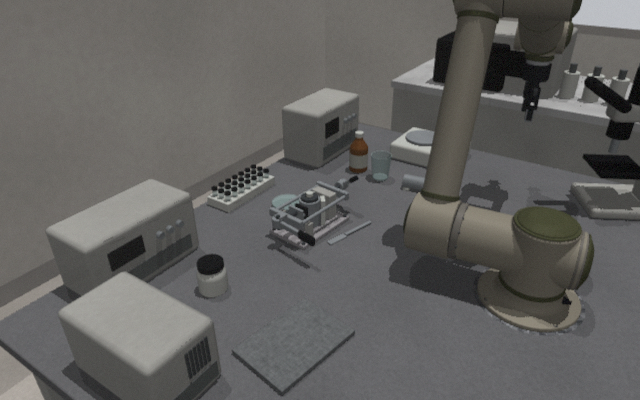

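View pics/top0.png

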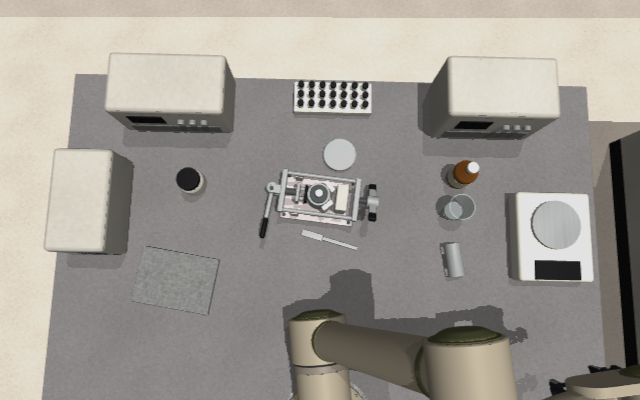

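```bash
cat > h.py <<'E'
import numpy as np
from rig import env, imaging
def ray(n,px):
    c=imaging.get_calibration(n);K=c["camera_matrix"];T=c["world_from_camera"]
    d=T[:3,:3]@np.array([(px[0]-K[0,2])/K[0,0],(px[1]-K[1,2])/K[1,1],1]);return T[:3,3],d
def atz(n,px,z):
    o,d=ray(n,px);return o+d*(z-o[2])/d[2]
def atd(n,px,dep):
    o,d=ray(n,px);return o+d*dep
def tri(pa,pb):
    o1,d1=ray("side",pa);o2,d2=ray("top",pb)
    A=np.stack([d1,-d2],1);s=np.linalg.lstsq(A,o2-o1,rcond=None)[0]
    a=o1+s[0]*d1;b=o2+s[1]*d2;return (a+b)/2,np.linalg.norm(a-b)
def proj(n,p):
    c=imaging.get_calibration(n);T=np.linalg.inv(c["world_from_camera"]);q=c["camera_matrix"]@(T[:3,:3]@p+T[:3,3]);return q[:2]/q[2]
E
python3 - <<'E'
from h import *
S=dict(lp=[278.6,224.3],lt=[313.8,244.9],nc=[340.7,182.6],bn=[352.8,177.2])
T=dict(lp=[273,191.8],lt=[264.3,236.1],nc=[371.2,203.5],bn=[372.5,217.6])
for k in S: print(k,tri(S[k],T[k]),"side z.075",atz("side",S[k],.075),"top",atz("top",T[k],.075))
print("hold",tri([308.1,228.2],[319.5,200.2]),atz("top",[319.5,200.2],0),atz("side",[308.1,228.2],0))
E
```

```text
lp (array([0.60332848, 0.15883566, 0.06751735]), np.float64(0.008518105995406264)) side z.075 [0.60011707 0.16902108 0.075     ] top [0.59843819 0.15578603 0.075     ]
lt (array([0.48252347, 0.17644913, 0.0600116 ]), np.float64(0.0017646637221478256)) side z.075 [0.47113681 0.19392297 0.075     ] top [0.48070554 0.17439674 0.075     ]
nc (array([ 0.57498373, -0.10177658,  0.08413757]), np.float64(0.007963500530640436)) side z.075 [ 0.58769304 -0.11478025  0.075     ] top [ 0.5728392  -0.10486215  0.075     ]
bn (array([ 0.53416957, -0.10157991,  0.11402727]), np.float64(0.00759927429307192)) side z.075 [ 0.57538734 -0.16503252  0.075     ] top [ 0.53535618 -0.1084176   0.075     ]
hold (array([ 0.59689086,  0.03425207, -0.01122724]), np.float64(0.011887169792721124)) [0.59004954 0.0313039  0.        ] [0.59252322 0.05014945 0.        ]
```

```bash
python3 - <<'E'
from h import *
import cv2
p,d=imaging.get_image("top")
c=p[150:260,240:400]; cv2.imwrite("pics/topc.png",cv2.resize(c,None,fx=5,fy=5,interpolation=cv2.INTER_CUBIC))
s,ds=imaging.get_image("side")
c=s[150:270,250:400]; cv2.imwrite("pics/sidec.png",cv2.resize(c,None,fx=5,fy=5,interpolation=cv2.INTER_CUBIC))
for n,dd in(("top",d),("side",ds)):
  for t in("lever","nut","spatula","beaker"):
    for r in imaging.regions_of(n,t)[:2]:
        m=r["mask"]; v,u=np.nonzero(m&(dd>0)); P=np.array([atd(n,(a,b),dd[b,a]) for a,b in zip(u,v)])
        print(n,t,r["score"],m.sum(),np.round(np.median(P,0),3),np.round(np.percentile(P,3,axis=0),3),np.round(np.percentile(P,97,axis=0),3))
        np.save(f"{n}_{t}.npy",P)if r["score"]>.5 else 0
E
```

```text
top lever 0.59 227 [0.528 0.17  0.084] [0.48  0.158 0.073] [0.607 0.182 0.093]
top nut 0.91 327 [ 0.574 -0.107  0.089] [ 0.525 -0.121  0.04 ] [ 0.628 -0.095  0.119]
top nut 0.21 651 [0.623 0.372 0.078] [0.596 0.348 0.013] [0.654 0.406 0.084]
top spatula 0.83 211 [0.484 0.025 0.006] [ 0.46  -0.065  0.001] [0.502 0.073 0.011]
top spatula 0.45 228 [0.533 0.169 0.084] [0.483 0.159 0.074] [0.614 0.182 0.096]
top beaker 0.67 273 [0.541 0.168 0.084] [0.482 0.157 0.001] [0.614 0.183 0.096]
top beaker 0.61 686 [ 0.573 -0.356  0.042] [ 0.54  -0.375  0.001] [ 0.6   -0.312  0.087]
side lever 0.66 381 [0.553 0.174 0.08 ] [0.482 0.161 0.063] [0.617 0.187 0.09 ]Traceback (most recent call last):
  File "<stdin>", line 10, in <module>
  File "h.py", line 9, in atd
    o,d=ray(n,px);return o+d*dep
        ~~~^^^^^^
  File "h.py", line 4, in ray
    c=imaging.get_calibration(n);K=c["camera_matrix"];T=c["world_from_camera"]
ValueError: time passes only in moves, steps and waits
```

View pics/topc.png

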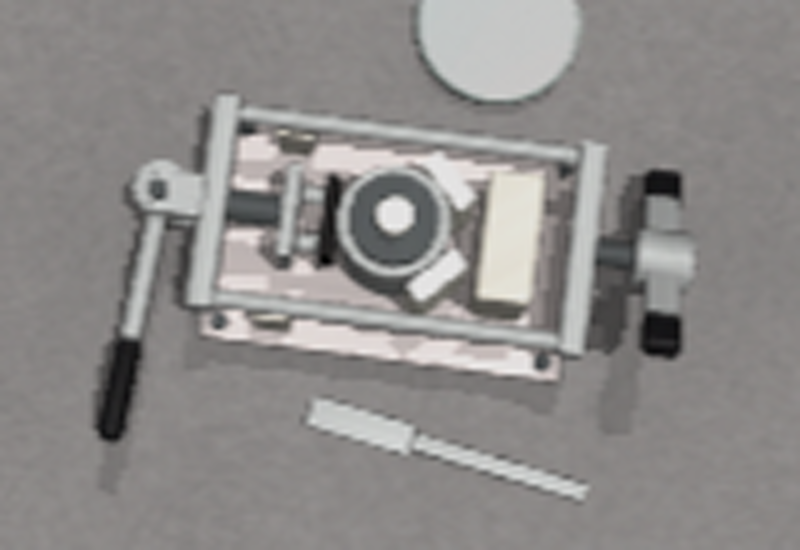

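View pics/sidec.png

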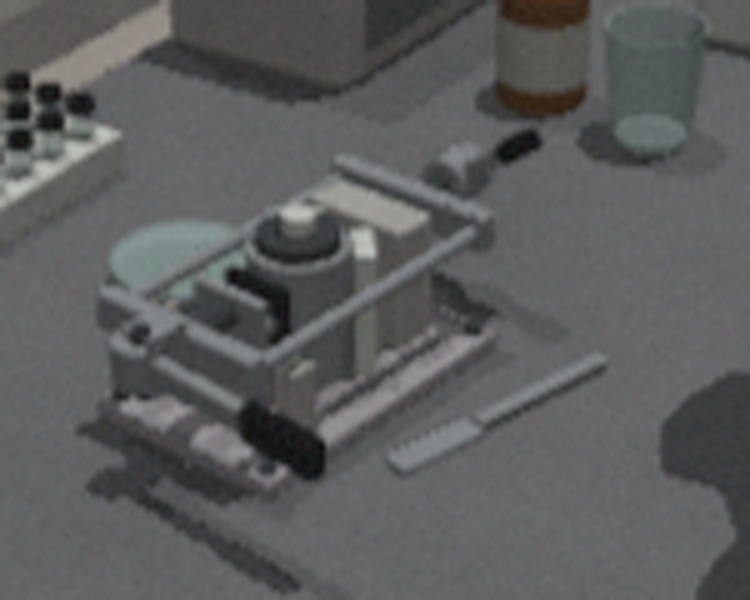

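```bash
sed -i 's/^def ray/import functools\n_gc=functools.lru_cache(None)(imaging.get_calibration)\ndef ray/; s/imaging.get_calibration(n)/_gc(n)/' h.py; ls *.npy; python3 - <<'E'
from h import *
import cv2
for n in("top_lever","side_lever"):
    try:P=np.load(n+".npy")
    except Exception as e: print(e);continue
    P=P[P[:,2]>.06]; g=P[P[:,0]<.585]
    f=cv2.fitLine(g[:,:2].astype(np.float32),cv2.DIST_HUBER,0,.01,.01).ravel(); print(n,f, P.min(0),P.max(0))
P=np.load("top_nut.npy");
f=cv2.fitLine(P[P[:,2]>.02].astype(np.float32),cv2.DIST_HUBER,0,.01,.01).ravel();print("nut",f,P.min(0),P.max(0))
for x in np.arange(.51,.64,.01):
    s=P[(abs(P[:,0]-x)<.005)]; 
    if len(s): print(round(x,3),np.round(np.median(s,0),4),len(s))
for k,px,z in (("tip",(262,238),.08),("tipnet",(264.3,236.1),.075),("piv",(271.4,187.4),.087),("chL+x",(285.4,169.4),.087),("chL-x",(280,210.6),.087),("chR+x",(358.8,179),.087),("chR-x",(354.5,220),.087),("barn",(372,221),.113),("barf",(372.5,184.5),.04),("cart",(318.8,192.8),.112)):
    print(k,np.round(atz("top",px,z),4))
print(env.observe()["time_s"])
E
```

```text
side_lever.npy
top_beaker.npy
top_lever.npy
top_nut.npy
top_spatula.npy
top_lever [ 0.98516375 -0.17161687  0.5343568   0.1692772 ] [0.47759288 0.15514058 0.06341622] [0.61114039 0.18505851 0.09897804]
side_lever [ 0.9817498  -0.19017719  0.52372694  0.17976996] [0.47831521 0.15450908 0.06168227] [0.6224114  0.19010218 0.0970069 ]
nut [ 0.79708326 -0.08106904 -0.598403    0.5745368  -0.10716592  0.08575681] [ 0.52247441 -0.1314977  -0.00649478] [ 0.63235356 -0.09264092  0.1207139 ]
0.52 [ 0.5242 -0.105   0.1148] 10
0.53 [ 0.5296 -0.1038  0.1183] 33
0.54 [ 0.5401 -0.1046  0.1123] 26
0.55 [ 0.5497 -0.1038  0.1012] 27
0.56 [ 0.561  -0.1059  0.0934] 28
0.57 [ 0.5698 -0.1062  0.0893] 50
0.58 [ 0.58   -0.107   0.0893] 35
0.59 [ 0.5885 -0.108   0.086 ] 29
0.6 [ 0.6004 -0.111   0.0641] 21
0.61 [ 0.6096 -0.1117  0.0549] 25
0.62 [ 0.6191 -0.1104  0.0503] 25
0.63 [ 0.6282 -0.1123  0.0427] 18
tip [0.4753 0.1796 0.08  ]
tipnet [0.4807 0.1744 0.075 ]
piv [0.608  0.1593 0.087 ]
chL+x [0.6572 0.1241 0.087 ]
chL-x [0.5471 0.1348 0.087 ]
chR+x [ 0.6357 -0.0703  0.087 ]
chR-x [ 0.5267 -0.0599  0.087 ]
barn [ 0.5222 -0.1023  0.113 ]
barf [ 0.6307 -0.1127  0.04  ]
cart [0.5922 0.0348 0.112 ]
1.05
```

```bash
cat > pl.py <<'E'
import numpy as np, json, os
from scipy.spatial.transform import Rotation as R
F="cmd.json"
O=np.array([.5917,.0322]); YAW=-5.8
a=np.radians(YAW); EX=np.array([np.cos(a),np.sin(a)]); EY=np.array([-np.sin(a),np.cos(a)])
def H(x,y): return O+EX*x+EY*y
def R0(yaw):
    y=np.radians(yaw);c,s=np.cos(y),np.sin(y); return np.array([[c,s,0],[s,-c,0],[0,0,-1.]])
def cur():
    return json.load(open(F)) if os.path.exists(F) else [.18,-.52,.248,19.068]
def rows(tg,op=0,dec=3):
    """targets (x,y,z,yaw) -> tool units"""
    x,y,z,w=cur();M=R0(w);out=[]
    for t in tg:
        s=M.T@(np.array(t[:3])-[x,y,z])/.3; d=-(((t[3]-w)+180)%360-180)/45
        out.append([op]+[round(float(v),dec) for v in s]+[0,0,round(float(d),dec)])
    return out
def done(row):
    x,y,z,w=cur();p=np.array([x,y,z])+R0(w)@np.array(row[1:4])*.3
    n=[*p.tolist(),w-row[6]*45]; json.dump(n,open(F,"w"));return np.round(n,4)
def lev(q,r,off,piv=.1245):
    """pusher centre beside the lever; off>0 = opening-side-behind (pushes open), yaw of tool x = push-open dir"""
    u=np.array([-np.cos(q),np.sin(q)]);n=np.array([np.sin(q),np.cos(q)])
    h=np.array([0,piv])+r*u-off*n; w=YAW+np.degrees(np.arctan2(n[1],n[0])); return [*H(*h),w]
E
python3 - <<'E'
from pl import *
x,y,w=lev(.075,.1,.030); print(x,y,w)
# mid
print(rows([[.36,-.2,.24,50],[x,y,.15,w]]))
E
```

```text
0.500570779160879 0.14405912724962505 79.90281653651883
[[0, 0.916, -0.812, 0.027, 0, 0, -0.687], [0, 1.733, -1.743, 0.327, 0, 0, -1.352]]
```

>>> step_arm:
  steps: [0, 0.9, -0.8, 0.03, 0, 0, -0.7, 0, 0.9, -0.8, 0.03, 0, 0, -0.7, 0, 0.9, -0.8, 0.03, 0, 0, -0.7, 0, 0.9, -0.8, 0.03, 0, 0, -0.7, 0, 0.9, -0.8, 0.03, 0, 0, -0.7, 0, 0.9, -0.8, 0.03, 0, 0, -0.7, 0, 0.9, -0.8, 0.03, 0, 0, -0.7, 0, 0.9, -0.8, 0.03, 0, 0, -0.7, 0, 0.9, -0.8, 0.03, 0, 0, -0.7]

```text
time_s: 1.95
position: [0.357, -0.2037, 0.2395]
tool_rot: [[0.633, 0.774, 0.0], [0.774, -0.633, -0.0], [-0.0, 0.0, -1.0]]
ft_force: [0.6, -0.2, 0.1]
grip_width: 0.0001
```

```bash
python3 - <<'E'
from pl import *
print(done([0,.9,-.8,.03,0,0,-.7]))
x,y,w=lev(.075,.1,.030); print(rows([[x,y,.15,w]]))
E
```

```text
[ 0.3568 -0.205   0.239  50.568 ]
[[0, 1.203, -0.369, 0.297, 0, 0, -0.652]]
```

>>> step_arm:
  steps: [0, 1, -0.3, 0.1, 0, 0, -0.65, 0, 1, -0.3, 0.1, 0, 0, -0.65, 0, 1, -0.3, 0.1, 0, 0, -0.65, 0, 1, -0.3, 0.1, 0, 0, -0.65, 0, 1, -0.3, 0.1, 0, 0, -0.65, 0, 1, -0.3, 0.1, 0, 0, -0.65, 0, 1, -0.3, 0.1, 0, 0, -0.65, 0, 1, -0.3, 0.1, 0, 0, -0.65]

```text
time_s: 2.75
position: [0.4783, 0.0841, 0.2088]
tool_rot: [[0.175, 0.984, -0.001], [0.984, -0.175, -0.0], [-0.0, -0.001, -1.0]]
ft_force: [-0.8, 0.3, 0.2]
grip_width: -0.0002
```

```bash
python3 - <<'E'
from pl import *
print(done([0,1,-.3,.1,0,0,-.65]))
x,y,w=lev(.075,.1,.030); print(rows([[x,y,.14,w],[x,y,.08,w]]))
E
```

```text
[ 0.4778  0.0839  0.209  79.818 ]
[[0, 0.211, 0.039, 0.23, 0, 0, -0.002], [0, 0.211, 0.039, 0.43, 0, 0, -0.002]]
```

>>> step_arm:
  steps: [0, 0.21, 0.04, 0.1, 0, 0, 0, 0, 0.21, 0.04, 0.23, 0, 0, 0, 0, 0.21, 0.04, 0.23, 0, 0, 0, 0, 0.21, 0.04, 0.34, 0, 0, 0, 0, 0.21, 0.04, 0.43, 0, 0, 0, 0, 0.21, 0.04, 0.43, 0, 0, 0]

```text
time_s: 3.35
position: [0.4996, 0.1415, 0.0792]
tool_rot: [[0.179, 0.984, -0.005], [0.984, -0.179, -0.001], [-0.002, -0.004, -1.0]]
ft_force: [-0.4, -0.6, 1.3]
grip_width: -0.0002
```

```bash
python3 - <<'E'
from pl import *
from h import *
import cv2
print(done([0,.21,.04,.43,0,0,0]))
for n,c in(("top",(150,260,220,400)),("side",(150,270,250,400))):
    p,d=imaging.get_image(n); cv2.imwrite(f"pics/{n}1.png",cv2.resize(p[c[0]:c[1],c[2]:c[3]],None,fx=4.4,fy=4.4,interpolation=cv2.INTER_CUBIC))
for r in rows([[*lev(q,.1,.017)[:2],.08,lev(q,0,0)[2]] for q in np.linspace(.1,.85,10)]): print(r)
E
```

```text
[ 0.5008  0.1438  0.08   79.818 ]
[0, 0.052, -0.002, -0.0, 0, 0, 0.03]
[0, 0.08, -0.005, -0.0, 0, 0, 0.136]
[0, 0.109, -0.006, -0.0, 0, 0, 0.242]
[0, 0.137, -0.004, -0.0, 0, 0, 0.348]
[0, 0.165, 0.0, -0.0, 0, 0, 0.454]
[0, 0.192, 0.007, -0.0, 0, 0, 0.56]
[0, 0.219, 0.015, -0.0, 0, 0, 0.667]
[0, 0.245, 0.026, -0.0, 0, 0, 0.773]
[0, 0.27, 0.039, -0.0, 0, 0, 0.879]
[0, 0.294, 0.054, -0.0, 0, 0, 0.985]
```

View pics/top1.png

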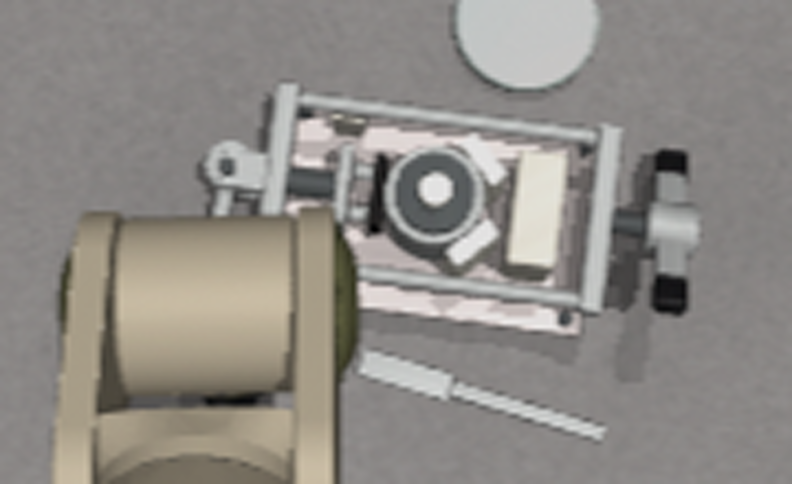

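View pics/side1.png

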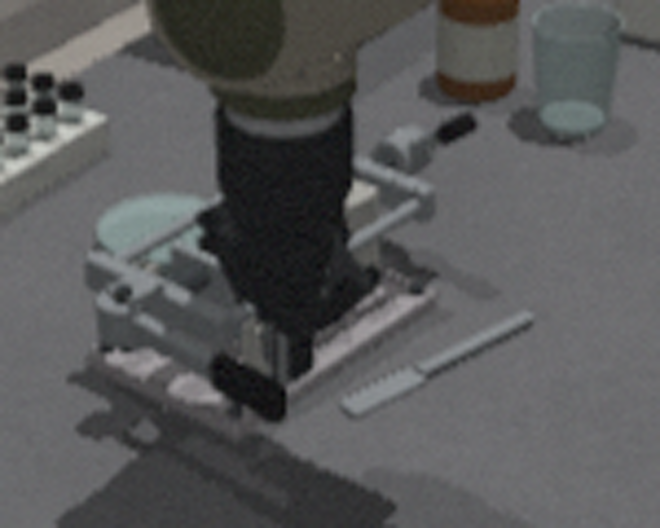

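>>> step_arm:
  steps: [0, 0.05, 0, 0, 0, 0, 0.03, 0, 0.08, 0, 0, 0, 0, 0.14, 0, 0.11, 0, 0, 0, 0, 0.24, 0, 0.14, 0, 0, 0, 0, 0.35, 0, 0.165, 0, 0, 0, 0, 0.45, 0, 0.19, 0.01, 0, 0, 0, 0.56, 0, 0.22, 0.015, 0, 0, 0, 0.67, 0, 0.245, 0.025, 0, 0, 0, 0.77, 0, 0.27, 0.04, 0, 0, 0, 0.88, 0, 0.294, 0.054, 0, 0, 0, 0.985]

```text
time_s: 4.45
position: [0.5326, 0.2274, 0.0829]
tool_rot: [[0.816, 0.577, 0.002], [0.577, -0.816, 0.0], [0.001, 0.001, -1.0]]
ft_force: [-2.9, -0.6, 0.0]
grip_width: -0.0001
```

```bash
python3 - <<'E'
from pl import *
print(done([0,.294,.054,0,0,0,.985]))
for r in rows([[*lev(q,.1,.017)[:2],.08,lev(q,0,0)[2]] for q in np.linspace(.93,1.6,10)]): print(r)
E
```

```text
[ 0.5323  0.2277  0.08   35.493 ]
[0, 0.027, -0.003, -0.0, 0, 0, 0.102]
[0, 0.052, -0.004, -0.0, 0, 0, 0.197]
[0, 0.077, -0.004, -0.0, 0, 0, 0.291]
[0, 0.102, -0.001, -0.0, 0, 0, 0.386]
[0, 0.127, 0.003, -0.0, 0, 0, 0.481]
[0, 0.151, 0.009, -0.0, 0, 0, 0.576]
[0, 0.175, 0.017, -0.0, 0, 0, 0.67]
[0, 0.198, 0.027, -0.0, 0, 0, 0.765]
[0, 0.221, 0.038, -0.0, 0, 0, 0.86]
[0, 0.242, 0.051, -0.0, 0, 0, 0.955]
```

>>> step_arm:
  steps: [0, 0.027, 0, 0, 0, 0, 0.1, 0, 0.052, 0, 0, 0, 0, 0.2, 0, 0.077, 0, 0, 0, 0, 0.29, 0, 0.102, 0, 0, 0, 0, 0.385, 0, 0.127, 0, 0, 0, 0, 0.48, 0, 0.15, 0.01, 0, 0, 0, 0.575, 0, 0.175, 0.017, 0, 0, 0, 0.67, 0, 0.198, 0.027, 0, 0, 0, 0.765, 0, 0.22, 0.038, 0, 0, 0, 0.86, 0, 0.242, 0.051, 0, 0, 0, 0.955]

```text
time_s: 5.45
position: [0.6006, 0.2573, 0.0831]
tool_rot: [[0.991, -0.134, 0.002], [-0.134, -0.991, 0.001], [0.002, -0.001, -1.0]]
ft_force: [-2.6, 2.4, 0.0]
grip_width: 0.0001
```

```bash
python3 - <<'E'
from pl import *
from h import *
import cv2
print(done([0,.242,.051,0,0,0,.955]))
p,d=imaging.get_image("side"); cv2.imwrite("pics/side2.png",cv2.resize(p[150:290,200:380],None,fx=4,fy=4,interpolation=cv2.INTER_CUBIC))
for r in rows([[*lev(q,.1,.017)[:2],.08,lev(q,0,0)[2]] for q in np.linspace(1.62,1.80,10)]): print(r)
E
```

```text
[ 0.6003  0.2574  0.08   -7.482 ]
[0, 0.007, -0.001, -0.0, 0, 0, 0.025]
[0, 0.014, -0.002, -0.0, 0, 0, 0.051]
[0, 0.021, -0.003, -0.0, 0, 0, 0.076]
[0, 0.027, -0.003, -0.0, 0, 0, 0.102]
[0, 0.034, -0.004, -0.0, 0, 0, 0.127]
[0, 0.041, -0.004, -0.0, 0, 0, 0.153]
[0, 0.048, -0.005, -0.0, 0, 0, 0.178]
[0, 0.054, -0.005, -0.0, 0, 0, 0.204]
[0, 0.061, -0.005, -0.0, 0, 0, 0.229]
[0, 0.068, -0.005, -0.0, 0, 0, 0.254]
```

View pics/side2.png

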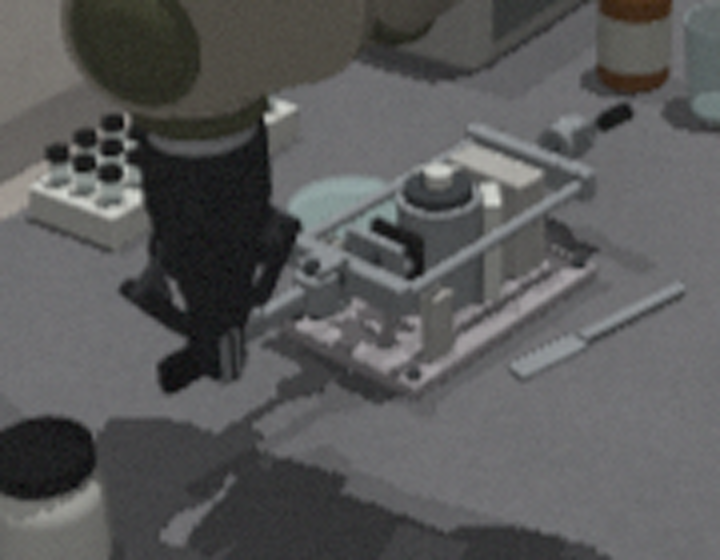

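>>> step_arm:
  steps: [0, 0.01, 0, 0, 0, 0, 0.05, 0, 0.02, 0, 0, 0, 0, 0.08, 0, 0.03, 0, 0, 0, 0, 0.11, 0, 0.04, 0, 0, 0, 0, 0.15, 0, 0.04, 0, 0, 0, 0, 0.15]

```text
time_s: 6.0
position: [0.6125, 0.2557, 0.0807]
tool_rot: [[0.969, -0.247, 0.001], [-0.247, -0.969, -0.0], [0.001, -0.0, -1.0]]
ft_force: [0.5, -1.1, -1.0]
grip_width: 0.0003
```

```bash
python3 - <<'E'
from pl import *
print(done([0,.04,0,0,0,0,.15]))
E
```

```text
[  0.6122   0.2559   0.08   -14.232 ]
```

>>> step_arm:
  steps: [0, 0.01, 0, 0, 0, 0, 0.04, 0, 0.02, 0, 0, 0, 0, 0.06, 0, 0.02, 0, 0, 0, 0, 0.06]

```text
time_s: 6.3
position: [0.618, 0.2545, 0.0802]
tool_rot: [[0.956, -0.292, 0.0], [-0.292, -0.956, 0.0], [0.0, -0.0, -1.0]]
ft_force: [-0.9, 0.8, -0.5]
grip_width: 0.0001
```

```bash
python3 - <<'E'
from pl import *
print(done([0,.02,0,0,0,0,.06]))
E
```

```text
[  0.618    0.2544   0.08   -16.932 ]
```

>>> step_arm:
  steps: [0, 0.007, 0, 0, 0, 0, 0, 0, 0.01, 0, 0, 0, 0, 0, 0, 0.01, 0, 0, 0, 0, 0]

```text
time_s: 6.6
position: [0.6183, 0.2544, 0.0801]
tool_rot: [[0.957, -0.29, -0.006], [-0.29, -0.957, 0.0], [-0.005, 0.001, -1.0]]
ft_force: [-11.4, 3.6, 5.5]
grip_width: -0.0001
```

```bash
python3 - <<'E'
from pl import *
c=done([0,.01,0,0,0,0,0]);print(c)
h=np.array([EX@(c[:2]-O),EY@(c[:2]-O)-.1245]); print(h, [ (o,np.pi-np.arctan2(h[1],h[0])+np.arcsin(o/np.hypot(*h))) for o in(.0155,.0175)])
E
```

```text
[  0.6209   0.2535   0.08   -16.932 ]
[0.00668676 0.09861794] [(0.0155, np.float64(1.7959594191431687)), (0.0175, np.float64(1.816481578889488))]
```

```bash
python3 - <<'E'
from pl import *
p=H(-.05,-.143);print(p)
print(rows([[*p,.2,YAW],[*p,.16,YAW]]))
E
```

```text
[ 0.52750491 -0.10501513]
[[0, 0.05, 1.234, -0.4, 0, 0, -0.247], [0, 0.05, 1.234, -0.267, 0, 0, -0.247]]
```

>>> step_arm:
  steps: [0, -0.08, 0, 0, 0, 0, 0, 0, -0.08, 0, -0.17, 0, 0, 0, 0, -0.08, 0, -0.34, 0, 0, 0, 0, 0, 0.15, -0.4, 0, 0, -0.1, 0, 0.03, 0.3, -0.4, 0, 0, -0.25, 0, 0.05, 0.47, -0.4, 0, 0, -0.25, 0, 0.05, 0.64, -0.4, 0, 0, -0.25, 0, 0.05, 0.8, -0.4, 0, 0, -0.25, 0, 0.05, 0.95, -0.4, 0, 0, -0.25, 0, 0.05, 1, -0.4, 0, 0, -0.25]

```text
time_s: 7.6
position: [0.5467, -0.0414, 0.2005]
tool_rot: [[0.995, -0.103, 0.0], [-0.103, -0.995, -0.001], [0.0, 0.001, -1.0]]
ft_force: [0.4, 0.6, 0.3]
grip_width: -0.0
```

```bash
python3 - <<'E'
from pl import *
from h import *
import cv2
c=done([0,.05,1,-.4,0,0,-.25]);print(c)
p=H(-.05,-.143)
print(rows([[*p,.2,YAW],[*p,.15,YAW]]))
p,d=imaging.get_image("top"); cv2.imwrite("pics/top3.png",cv2.resize(p[130:260,230:400],None,fx=4.5,fy=4.5,interpolation=cv2.INTER_CUBIC))
p,d=imaging.get_image("side"); cv2.imwrite("pics/side3.png",cv2.resize(p[150:290,200:380],None,fx=4,fy=4,interpolation=cv2.INTER_CUBIC))
E
```

```text
[ 0.5479 -0.0378  0.2    -5.682 ]
[[0, -0.045, 0.23, -0.0, 0, 0, 0.003], [0, -0.045, 0.23, 0.167, 0, 0, 0.003]]
```

View pics/top3.png

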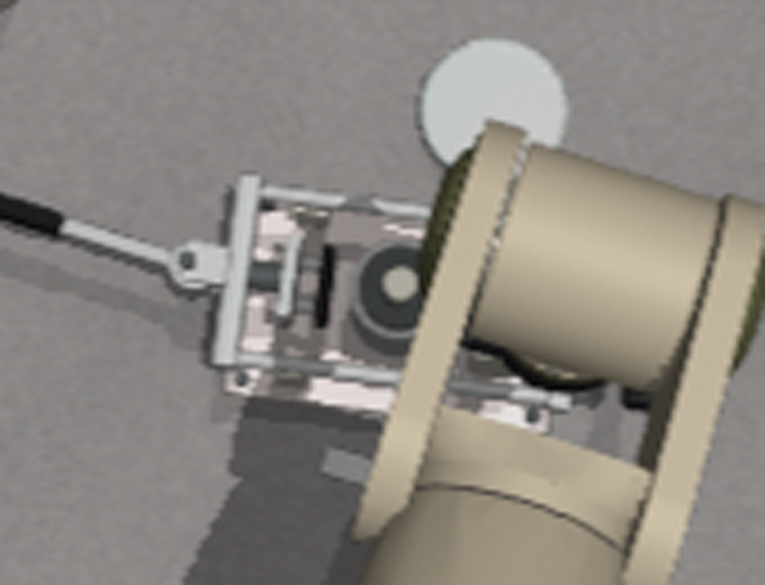

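View pics/side3.png

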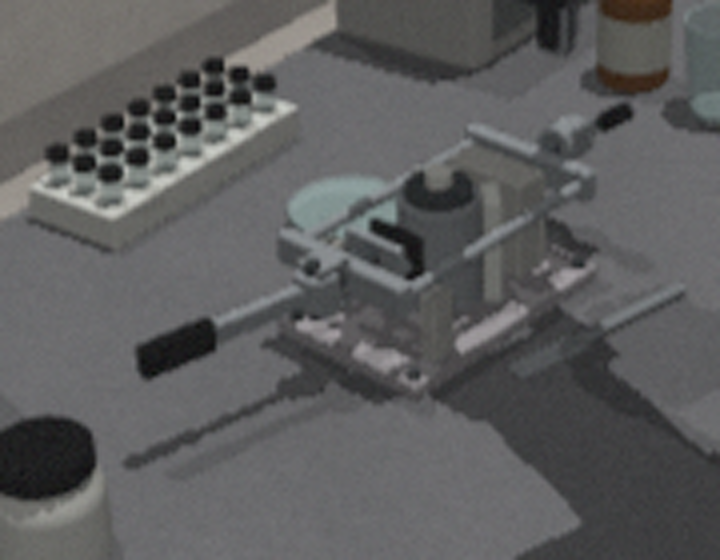

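>>> step_arm:
  steps: [0, -0.045, 0.1, 0, 0, 0, 0, 0, -0.045, 0.23, 0, 0, 0, 0, 0, -0.045, 0.23, 0.1, 0, 0, 0, 0, -0.045, 0.23, 0.17, 0, 0, 0, 0, -0.045, 0.23, 0.17, 0, 0, 0, 0, -0.045, 0.23, 0.17, 0, 0, 0]

```text
time_s: 8.3
position: [0.5279, -0.1041, 0.1498]
tool_rot: [[0.995, -0.098, 0.0], [-0.098, -0.995, -0.0], [0.0, 0.0, -1.0]]
ft_force: [-0.0, 0.7, 1.0]
grip_width: 0.0001
```

```bash
python3 - <<'E'
from pl import *
from h import *
import cv2
c=done([0,-.045,.23,.17,0,0,0]);print(c)
p,d=imaging.get_image("side"); cv2.imwrite("pics/side4.png",cv2.resize(p[130:220,290:410],None,fx=6,fy=6,interpolation=cv2.INTER_CUBIC))
E
```

```text
[ 0.5276 -0.1052  0.149  -5.682 ]
```

View pics/side4.png

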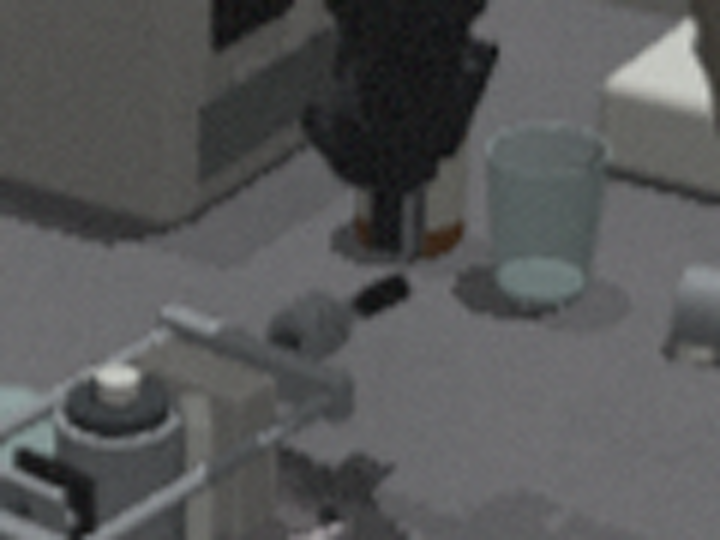

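>>> step_arm:
  steps: [0, 0, 0, 0.03, 0, 0, 0, 0, 0, 0, 0.06, 0, 0, 0, 0, 0, 0, 0.08, 0, 0, 0, 0, 0, 0, 0.1, 0, 0, 0, 0, 0, 0, 0.12, 0, 0, 0, 0, 0, 0, 0.14, 0, 0, 0, 0, 0, 0, 0.15, 0, 0, 0, 0, 0, 0, 0.15, 0, 0, 0]

```text
time_s: 9.15
position: [0.5272, -0.1049, 0.1038]
tool_rot: [[0.995, -0.099, -0.001], [-0.099, -0.995, 0.0], [-0.001, -0.0, -1.0]]
ft_force: [0.4, -0.3, 0.7]
grip_width: -0.0004
```

```bash
cat > look.py <<'E'
import sys
from pl import *
from h import *
import cv2
k=sys.argv[1]
for n in("top","side"):
    p,d=imaging.get_image(n); np.savez(f"im_{n}_{k}",p=p,d=d)
    v,u,w,x=dict(top=(130,260,230,400),side=(150,240,270,390))[n]
    cv2.imwrite(f"pics/{n}_{k}.png",cv2.resize(p[v:u,w:x],None,fx=4.5,fy=4.5,interpolation=cv2.INTER_CUBIC))
    # points within the bar's box in the holder frame
    for t in ("nut_center","bar_near"):
        r=imaging.pinpoint(n,t)[:1]; print(n,t,r,[np.round(atz(n,q["pixel"],.075),4) for q in r])
    c=_gc(n); K=c["camera_matrix"];T=c["world_from_camera"]
    V,U=np.nonzero(d>0);Z=d[V,U]
    P=np.stack([(U-K[0,2])/K[0,0]*Z,(V-K[1,2])/K[1,1]*Z,Z],1)@T[:3,:3].T+T[:3,3]
    Q=np.c_[(P[:,:2]-O)@EX,(P[:,:2]-O)@EY,P[:,2]]
    for x0 in range(-65,70,10):
        m=(abs(Q[:,0]-x0/1e3)<.005)&(abs(Q[:,1]+.143)<.009)&(Q[:,2]>.02)&(Q[:,2]<.14)
        if m.sum(): print(n,x0,np.round(np.percentile(Q[m,2],[20,50,80]),3),m.sum())
E
sed -i 's/^from h import \*/from h import *\nfrom h import _gc/' look.py
python3 - <<'E'
from pl import *
print(done([0,0,0,.15,0,0,0]))
E
python3 look.py 5
```

```text
[ 0.5276 -0.1052  0.104  -5.682 ]
top nut_center [] []
top bar_near [] []
top 65 [0.073 0.074 0.075] 3
side nut_center [{'pixel': [341.0, 182.9], 'score': 0.91}] [array([ 0.5859, -0.1137,  0.075 ])]
side bar_near [{'pixel': [356.7, 191.4], 'score': 0.77}] [array([ 0.5199, -0.0944,  0.075 ])]
side -65 [0.08  0.084 0.089] 13
side -55 [0.097 0.112 0.125] 59
side -45 [0.085 0.097 0.136] 5
side -35 [0.083 0.087 0.137] 6
side -25 [0.081 0.082 0.082] 6
side -15 [0.08  0.082 0.083] 8
side -5 [0.083 0.085 0.089] 18
side 5 [0.089 0.091 0.092] 8
side 15 [0.087 0.087 0.087] 1
side 25 [0.078 0.079 0.079] 3
side 35 [0.075 0.076 0.077] 6
side 45 [0.074 0.075 0.076] 7
side 55 [0.075 0.077 0.077] 9
side 65 [0.075 0.075 0.076] 4
```

View pics/side_5.png

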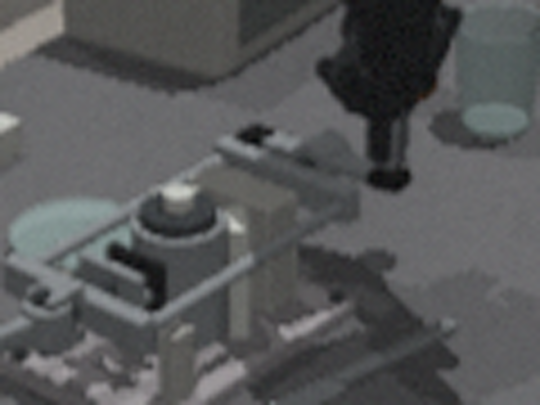

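>>> step_arm:
  steps: [0, 0, 0, 0.008, 0, 0, 0, 0, 0, 0, 0.014, 0, 0, 0, 0, 0, 0, 0.018, 0, 0, 0, 0, 0, 0, 0.018, 0, 0, 0]

```text
time_s: 9.85
position: [0.5272, -0.1049, 0.0988]
tool_rot: [[0.995, -0.099, -0.0], [-0.099, -0.995, 0.0], [-0.0, -0.0, -1.0]]
ft_force: [-0.2, -0.8, -0.7]
grip_width: 0.0002
```

```bash

python3 - <<'E'
from pl import *
print(done([0,0,0,.018,0,0,0]))
p=H(-.05,-.143); print(rows([[*p,.16,YAW],[*H(-.16,-.09),.2,YAW]]))
E
python3 look.py 6
```

```text
[ 0.5276 -0.1052  0.0986 -5.682 ]
[[0, -0.0, -0.0, -0.205, 0, 0, 0.003], [0, -0.367, -0.178, -0.338, 0, 0, 0.003]]
top nut_center [] []
top bar_near [] []
top 55 [0.083 0.083 0.085] 3
top 65 [0.079 0.079 0.081] 9
side nut_center [{'pixel': [341.5, 184.1], 'score': 0.87}] [array([ 0.5806, -0.108 ,  0.075 ])]
side bar_near [{'pixel': [357.9, 193.4], 'score': 0.75}] [array([ 0.511, -0.086,  0.075])]
side -65 [0.076 0.108 0.128] 17
side -55 [0.088 0.101 0.118] 55
side -45 [0.082 0.082 0.094] 6
side -35 [0.08  0.081 0.131] 5
side -25 [0.079 0.08  0.082] 6
side -15 [0.08  0.081 0.083] 11
side -5 [0.083 0.086 0.088] 16
side 5 [0.088 0.088 0.09 ] 7
side 15 [0.088 0.089 0.089] 2
side 25 [0.078 0.079 0.081] 6
side 35 [0.079 0.079 0.08 ] 3
side 45 [0.078 0.079 0.08 ] 9
side 55 [0.077 0.079 0.08 ] 5
side 65 [0.079 0.08  0.081] 7
```

View pics/side_6.png

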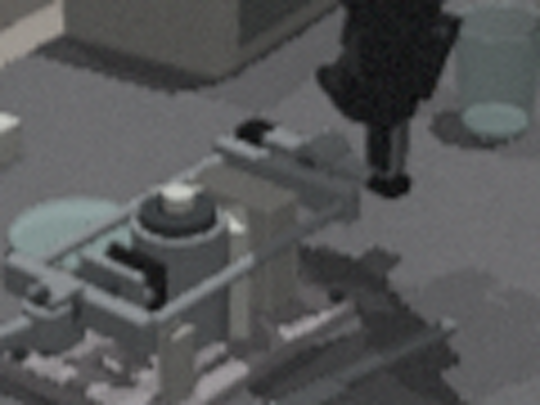

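```bash

python3 - <<'E'
from pl import *
x,y,w=lev(1.75,.1,-.035); print(x,y,w,np.hypot(x,y)); print(rows([[x,y,.18,w],[x,y,.08,w]]))
E
```

```text
0.6655914140930642 0.24246921939623736 -16.067614147894062 0.7083807259299377
[[0, 0.343, -1.199, -0.271, 0, 0, 0.231], [0, 0.343, -1.199, 0.062, 0, 0, 0.231]]
```

>>> step_arm:
  steps: [0, 0, 0, -0.1, 0, 0, 0, 0, 0, 0, -0.25, 0, 0, 0, 0, 0.04, -0.15, -0.32, 0, 0, 0.05, 0, 0.08, -0.3, -0.32, 0, 0, 0.1, 0, 0.12, -0.45, -0.32, 0, 0, 0.15, 0, 0.16, -0.6, -0.32, 0, 0, 0.2, 0, 0.21, -0.75, -0.32, 0, 0, 0.23, 0, 0.27, -0.88, -0.32, 0, 0, 0.23, 0, 0.34, -1, -0.32, 0, 0, 0.23, 0, 0.34, -1, -0.32, 0, 0, 0.23]

```text
time_s: 11.15
position: [0.6596, 0.1875, 0.1936]
tool_rot: [[0.962, -0.272, 0.0], [-0.272, -0.962, 0.001], [-0.0, -0.001, -1.0]]
ft_force: [-0.2, -0.6, 0.3]
grip_width: -0.0001
```

```bash

python3 - <<'E'
from pl import *
print(done([0,.34,-1,-.32,0,0,.23]))
E
python3 look.py 7
python3 - <<'E'
from pl import *
x,y,w=lev(1.75,.1,-.035);print(rows([[x,y,.18,w],[x,y,.08,w]]))
E
```

```text
[  0.6588   0.1833   0.1946 -16.032 ]
top nut_center [{'pixel': [371.7, 202.8], 'score': 0.78}] [array([ 0.5747, -0.1062,  0.075 ])]
top bar_near [{'pixel': [368.4, 225.2], 'score': 0.63}] [array([ 0.515 , -0.0977,  0.075 ])]
top -65 [0.078 0.08  0.082] 19
top -55 [0.078 0.081 0.083] 27
top -45 [0.078 0.081 0.082] 22
top -35 [0.078 0.079 0.082] 23
top -25 [0.078 0.078 0.08 ] 20
top -15 [0.078 0.081 0.085] 29
top -5 [0.088 0.09  0.091] 26
top 5 [0.088 0.089 0.091] 25
top 15 [0.081 0.082 0.085] 21
top 25 [0.078 0.08  0.081] 21
top 35 [0.079 0.081 0.082] 21
top 45 [0.078 0.08  0.081] 25
top 55 [0.079 0.08  0.083] 23
top 65 [0.079 0.08  0.083] 16
side nut_center [{'pixel': [342.0, 181.1], 'score': 0.86}] [array([ 0.5895, -0.1251,  0.075 ])]
side bar_near [{'pixel': [358.0, 191.3], 'score': 0.58}] [array([ 0.517, -0.097,  0.075])]
side -65 [0.073 0.08  0.08 ] 11
side -55 [0.08  0.081 0.084] 10
side -45 [0.079 0.08  0.081] 2
side -35 [0.077 0.08  0.081] 6
side -25 [0.076 0.078 0.081] 8
side -15 [0.079 0.081 0.084] 10
side -5 [0.083 0.086 0.089] 19
side 5 [0.09  0.091 0.092] 6
side 15 [0.088 0.088 0.089] 4
side 25 [0.079 0.079 0.079] 5
side 35 [0.077 0.079 0.08 ] 6
side 45 [0.08  0.081 0.082] 8
side 55 [0.08  0.081 0.082] 6
side 65 [0.08  0.08  0.081] 7
[[0, -0.033, -0.196, 0.049, 0, 0, 0.001], [0, -0.033, -0.196, 0.382, 0, 0, 0.001]]
```

View pics/side_7.png

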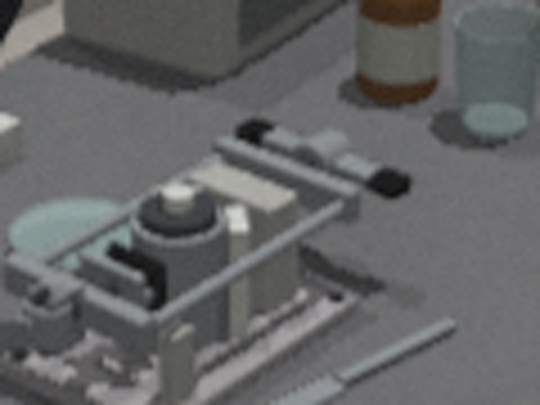

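View pics/top_7.png

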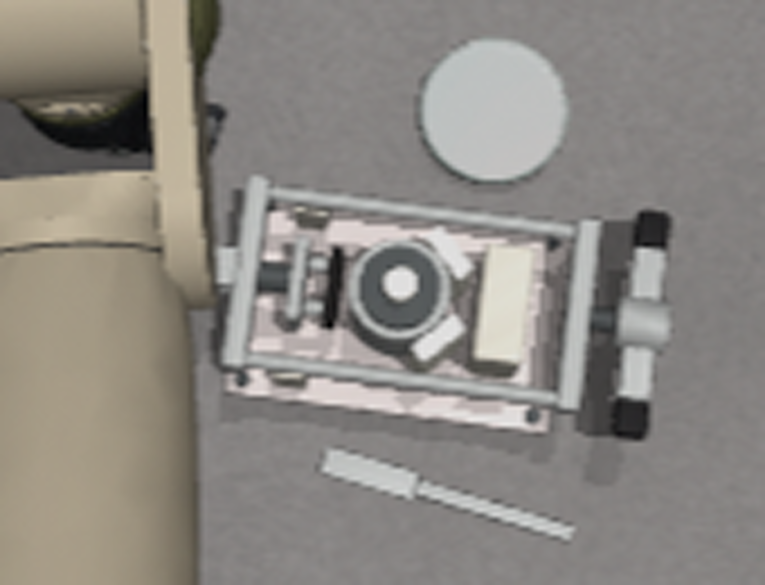

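>>> step_arm:
  steps: [0, -0.03, -0.1, 0, 0, 0, 0, 0, -0.03, -0.2, 0.05, 0, 0, 0, 0, -0.03, -0.2, 0.15, 0, 0, 0, 0, -0.03, -0.2, 0.28, 0, 0, 0, 0, -0.03, -0.2, 0.38, 0, 0, 0, 0, -0.03, -0.2, 0.38, 0, 0, 0]

```text
time_s: 12.05
position: [0.6643, 0.2424, 0.0768]
tool_rot: [[0.961, -0.277, -0.008], [-0.277, -0.961, -0.002], [-0.007, 0.004, -1.0]]
ft_force: [-0.6, 0.7, -0.3]
grip_width: 0.0001
```

```bash

python3 - <<'E'
from pl import *
from h import *
import cv2
print(done([0,-.03,-.2,.38,0,0,0]))
p,d=imaging.get_image("side"); cv2.imwrite("pics/side8.png",cv2.resize(p[150:290,200:380],None,fx=4,fy=4,interpolation=cv2.INTER_CUBIC))
for r in rows([[*lev(q,.1,-.017,.119)[:2],.08,lev(q,0,0)[2]] for q in np.linspace(1.72,1.03,10)]): print(r)
E
```

```text
[  0.6667   0.2434   0.0806 -16.032 ]
[0, -0.069, 0.021, 0.002, 0, 0, -0.037]
[0, -0.095, 0.018, 0.002, 0, 0, -0.135]
[0, -0.121, 0.017, 0.002, 0, 0, -0.233]
[0, -0.147, 0.019, 0.002, 0, 0, -0.33]
[0, -0.173, 0.022, 0.002, 0, 0, -0.428]
[0, -0.198, 0.027, 0.002, 0, 0, -0.525]
[0, -0.223, 0.035, 0.002, 0, 0, -0.623]
[0, -0.247, 0.044, 0.002, 0, 0, -0.721]
[0, -0.271, 0.055, 0.002, 0, 0, -0.818]
[0, -0.293, 0.067, 0.002, 0, 0, -0.916]
```

View pics/side8.png

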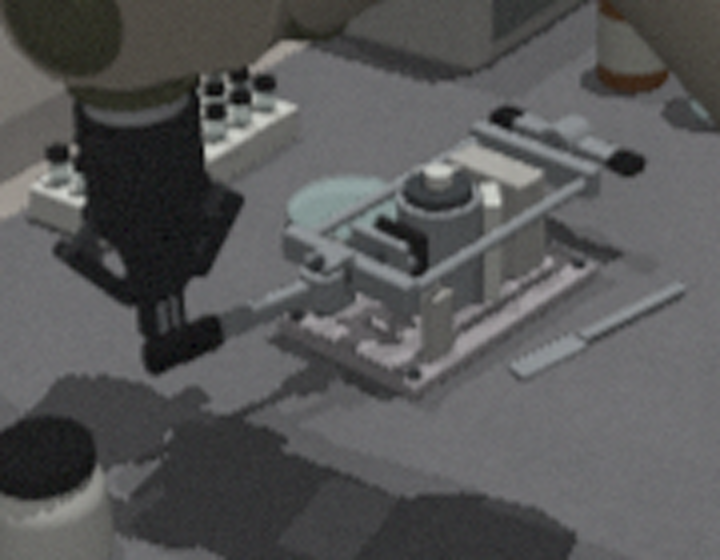

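Fingers are behind the lever grip on its far side (about (165,340) in the crop). Pushing closed.

>>> step_arm:
  steps: [0, -0.05, 0.02, 0, 0, 0, -0.04, 0, -0.09, 0.02, 0, 0, 0, -0.13, 0, -0.12, 0.017, 0, 0, 0, -0.23, 0, -0.147, 0.019, 0, 0, 0, -0.33, 0, -0.173, 0.022, 0, 0, 0, -0.43, 0, -0.198, 0.027, 0, 0, 0, -0.525, 0, -0.223, 0.035, 0, 0, 0, -0.62, 0, -0.247, 0.044, 0, 0, 0, -0.72, 0, -0.27, 0.055, 0, 0, 0, -0.82, 0, -0.293, 0.067, 0, 0, 0, -0.915]

```text
time_s: 13.1
position: [0.5782, 0.2483, 0.0844]
tool_rot: [[0.904, 0.427, 0.007], [0.427, -0.904, 0.001], [0.007, 0.002, -1.0]]
ft_force: [3.0, 0.1, 0.6]
grip_width: -0.0002
```

```bash

python3 - <<'E'
from pl import *
print(done([0,-.293,.067,0,0,0,-.915]))
for r in rows([[*lev(q,.1,-.017,.119)[:2],.08,lev(q,0,0)[2]] for q in np.linspace(.96,.3,10)]): print(r)
E
```

```text
[ 0.5767  0.2484  0.0806 25.143 ]
[0, -0.024, -0.003, 0.002, 0, 0, -0.09]
[0, -0.049, -0.005, 0.002, 0, 0, -0.183]
[0, -0.073, -0.004, 0.002, 0, 0, -0.277]
[0, -0.098, -0.002, 0.002, 0, 0, -0.37]
[0, -0.123, 0.002, 0.002, 0, 0, -0.464]
[0, -0.147, 0.007, 0.002, 0, 0, -0.557]
[0, -0.17, 0.015, 0.002, 0, 0, -0.65]
[0, -0.193, 0.024, 0.002, 0, 0, -0.744]
[0, -0.216, 0.035, 0.002, 0, 0, -0.837]
[0, -0.237, 0.047, 0.002, 0, 0, -0.93]
```

>>> step_arm:
  steps: [0, -0.024, 0, 0.005, 0, 0, -0.09, 0, -0.05, 0, 0.005, 0, 0, -0.18, 0, -0.073, 0, 0.005, 0, 0, -0.28, 0, -0.098, 0, 0.005, 0, 0, -0.37, 0, -0.123, 0, 0.005, 0, 0, -0.465, 0, -0.147, 0.007, 0.005, 0, 0, -0.56, 0, -0.17, 0.015, 0.005, 0, 0, -0.65, 0, -0.193, 0.024, 0.005, 0, 0, -0.745, 0, -0.216, 0.035, 0.005, 0, 0, -0.84, 0, -0.237, 0.047, 0.005, 0, 0, -0.93]

```text
time_s: 14.1
position: [0.52, 0.2056, 0.0827]
tool_rot: [[0.389, 0.921, 0.007], [0.921, -0.389, 0.002], [0.004, 0.006, -1.0]]
ft_force: [2.8, 2.1, 1.1]
grip_width: 0.0002
```

```bash

python3 - <<'E'
from pl import *
from h import *
import cv2
print(done([0,-.237,.047,.005,0,0,-.93]))
p,d=imaging.get_image("side"); cv2.imwrite("pics/side9.png",cv2.resize(p[150:290,200:380],None,fx=4,fy=4,interpolation=cv2.INTER_CUBIC))
for r in rows([[*lev(q,.1,-.017,.119)[:2],.08,lev(q,0,0)[2]] for q in np.linspace(.25,-.02,10)]): print(r)
E
```

```text
[ 0.5183  0.2054  0.0791 66.993 ]
[0, -0.017, -0.002, -0.003, 0, 0, -0.064]
[0, -0.027, -0.003, -0.003, 0, 0, -0.102]
[0, -0.037, -0.004, -0.003, 0, 0, -0.14]
[0, -0.047, -0.004, -0.003, 0, 0, -0.179]
[0, -0.058, -0.005, -0.003, 0, 0, -0.217]
[0, -0.068, -0.004, -0.003, 0, 0, -0.255]
[0, -0.078, -0.004, -0.003, 0, 0, -0.293]
[0, -0.088, -0.003, -0.003, 0, 0, -0.331]
[0, -0.098, -0.002, -0.003, 0, 0, -0.37]
[0, -0.108, -0.001, -0.003, 0, 0, -0.408]
```

View pics/side9.png

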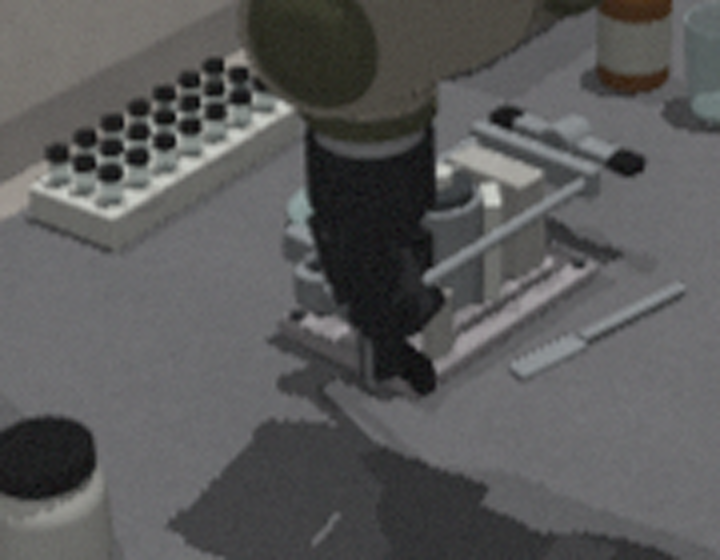

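Closing well; go on to near q≈0.05, then creep with force checks.

>>> step_arm:
  steps: [0, -0.017, 0, 0, 0, 0, -0.06, 0, -0.03, 0, 0, 0, 0, -0.11, 0, -0.042, 0, 0, 0, 0, -0.16, 0, -0.055, 0, 0, 0, 0, -0.21, 0, -0.068, 0, 0, 0, 0, -0.255, 0, -0.08, 0, 0, 0, 0, -0.3, 0, -0.08, 0, 0, 0, 0, -0.3]

```text
time_s: 14.85
position: [0.5099, 0.1835, 0.0816]
tool_rot: [[0.167, 0.986, 0.004], [0.986, -0.167, 0.001], [0.001, 0.004, -1.0]]
ft_force: [1.0, 0.3, 0.6]
grip_width: -0.0001
```

```bash

python3 - <<'E'
from pl import *
print(done([0,-.08,0,0,0,0,-.3]))
for r in rows([[*lev(q,.1,-.017,.119)[:2],.08,lev(q,0,0)[2]] for q in (.05,.025,0,-.02,-.04)]): print(r)
E
```

```text
[5.0890e-01 1.8330e-01 7.9100e-02 8.0493e+01]
[0, -0.004, -0.004, -0.003, 0, 0, -0.019]
[0, -0.012, -0.006, -0.003, 0, 0, -0.051]
[0, -0.02, -0.007, -0.003, 0, 0, -0.082]
[0, -0.027, -0.007, -0.003, 0, 0, -0.108]
[0, -0.034, -0.008, -0.003, 0, 0, -0.133]
```

>>> step_arm:
  steps: [0, -0.006, 0, 0, 0, 0, -0.03, 0, -0.013, 0, 0, 0, 0, -0.06, 0, -0.02, 0, 0, 0, 0, -0.08, 0, -0.02, 0, 0, 0, 0, -0.08]

```text
time_s: 15.25
position: [0.5084, 0.1803, 0.0805]
tool_rot: [[0.103, 0.995, 0.003], [0.995, -0.103, 0.006], [0.006, 0.003, -1.0]]
ft_force: [1.8, 19.8, 3.6]
grip_width: 0.0
```

```bash

python3 - <<'E'
from pl import *
print(done([0,-.02,0,0,0,0,-.08]))
E
```

```text
[5.0790e-01 1.7740e-01 7.9100e-02 8.4093e+01]
```

>>> step_arm:
  steps: [0, 0.05, 0, 0, 0, 0, 0, 0, 0.12, 0, 0, 0, 0, 0, 0, 0.12, 0, -0.15, 0, 0, 0, 0, 0.12, 0, -0.3, 0, 0, 0, 0, 0.12, -0.15, -0.4, 0, 0, 0, 0, 0.2, -0.3, -0.4, 0, 0, 0, 0, 0.3, -0.45, -0.4, 0, 0, 0, 0, 0.4, -0.6, -0.4, 0, 0, 0, 0, 0.4, -0.6, -0.4, 0, 0, 0]

```text
time_s: 16.15
position: [0.3373, 0.3171, 0.1997]
tool_rot: [[0.099, 0.995, -0.001], [0.995, -0.099, -0.001], [-0.001, -0.001, -1.0]]
ft_force: [0.9, 0.2, 0.0]
grip_width: -0.0001
```

```bash

python3 - <<'E'
from pl import *
print(done([0,.4,-.6,-.4,0,0,0]))
E
python3 look.py 10
python3 - <<'E'
from h import *; from pl import *
for n in("top","side"):
    for t in("lever_tip","lever_pivot","cartridge"):
        r=imaging.pinpoint(n,t)[:1]; z=0.012 if t=="cartridge" else .075
        print(n,t,[(q,np.round(atz(n,q["pixel"],z)[:2],4),) for q in r])
E
```

```text
[ 0.3412  0.3153  0.1991 84.093 ]
top nut_center [{'pixel': [371.6, 204.8], 'score': 0.66}] [array([ 0.5694, -0.1059,  0.075 ])]
top bar_near [{'pixel': [367.8, 227.4], 'score': 0.91}] [array([ 0.5092, -0.0961,  0.075 ])]
top -65 [0.077 0.08  0.083] 18
top -55 [0.078 0.08  0.081] 26
top -45 [0.078 0.08  0.082] 24
top -35 [0.078 0.08  0.082] 23
top -25 [0.078 0.079 0.082] 21
top -15 [0.079 0.08  0.085] 30
top -5 [0.087 0.09  0.093] 28
top 5 [0.088 0.09  0.091] 24
top 15 [0.079 0.082 0.085] 20
top 25 [0.078 0.079 0.081] 23
top 35 [0.077 0.079 0.081] 24
top 45 [0.077 0.079 0.082] 22
top 55 [0.079 0.081 0.083] 24
top 65 [0.078 0.081 0.082] 18
side nut_center [{'pixel': [340.1, 183.2], 'score': 0.93}] [array([ 0.5872, -0.1106,  0.075 ])]
side bar_near [{'pixel': [361.9, 190.4], 'score': 0.64}] [array([ 0.5103, -0.1079,  0.075 ])]
side -65 [0.073 0.077 0.081] 10
side -55 [0.08  0.081 0.082] 8
side -45 [0.079 0.081 0.082] 5
side -35 [0.079 0.08  0.08 ] 5
side -25 [0.078 0.078 0.078] 1
top lever_tip [({'pixel': [268.6, 237.2], 'score': 0.86}, array([0.4781, 0.1631]))]
top lever_pivot [({'pixel': [274.8, 189.1], 'score': 0.73}, array([0.6058, 0.1513]))]
top cartridge [({'pixel': [316.1, 199.8], 'score': 0.75}, array([0.5891, 0.0409]))]
side lever_tip [({'pixel': [316.6, 241.2], 'score': 0.94}, array([0.4743, 0.1773]))]
side lever_pivot []
side cartridge []
```

View pics/side_10.png

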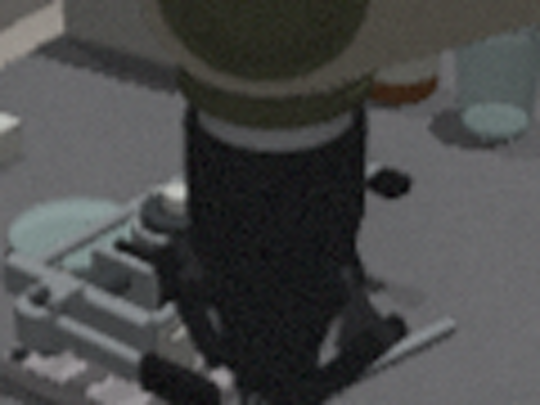

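View pics/top_10.png

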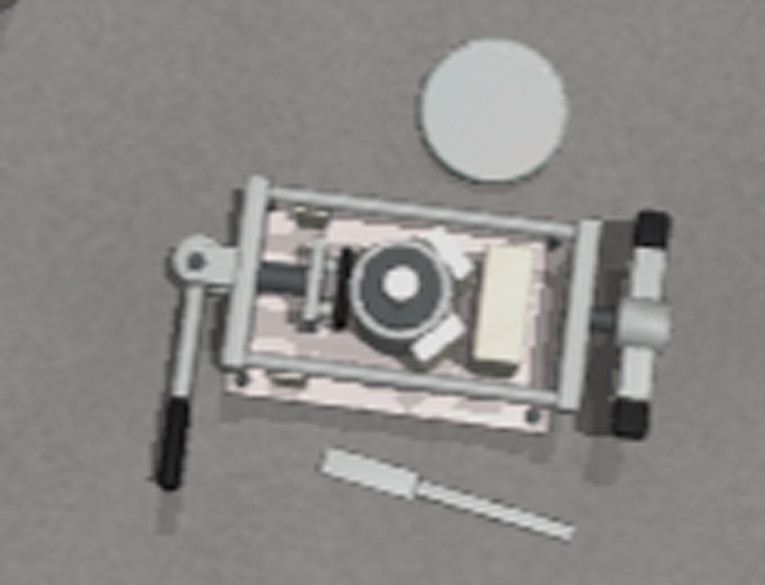

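>>> step_arm:
  steps: [0, -0.3, 0, -0.15, 0, 0, 0, 0, -0.6, 0, -0.3, 0, 0, 0, 0, -1, 0, -0.5, 0, 0, 0, 0, -1, 0, -0.5, 0, 0, 0, 0, -1, 0, -0.5, 0, 0, 0, 0, -1, 0, -0.5, 0, 0, 0, 0, -1, 0, -0.5, 0, 0, 0, 0, -1, 0, -0.5, 0, 0, 0, 0, -1, 0, -0.5, 0, 0, 0, 0, -1, 0, -0.5, 0, 0, 0]

```text
time_s: 17.75
position: [0.3099, 0.0178, 0.3489]
tool_rot: [[0.102, 0.995, -0.001], [0.995, -0.102, 0.001], [0.0, -0.001, -1.0]]
ft_force: [-0.4, -0.3, 1.0]
grip_width: 0.0003
```

```bash

python3 - <<'E'
from h import *
import cv2
p,d=imaging.get_image("side"); cv2.imwrite("pics/side11.png",cv2.resize(p[150:290,240:420],None,fx=4,fy=4,interpolation=cv2.INTER_CUBIC))
E
```

```text
(no output)
```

View pics/side11.png

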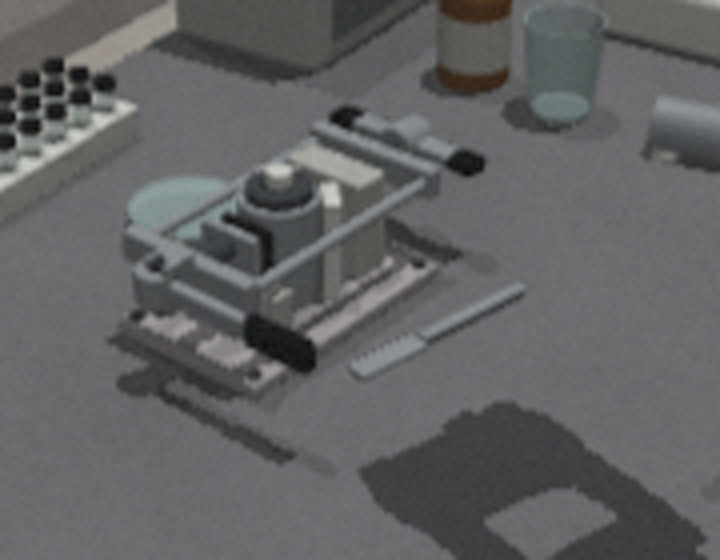

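The side view shows the lever closed (grip about (280,340)), the bar level, the pad against the upright cartridge, and the bystanders in place. Handing in.

```bash
python3 -c "
from rig import close_job
print(close_job())"
```

```text
the job is handed in; nothing more can be done
None
```

The job is done in the order asked and handed in at about 18 s of the 53 s allowed. With the gripper shut, I pushed the lever open, pressed the wing bar level, then pushed the lever closed.

- **Lever open:** it met the open stop with about 12 N, and both cameras showed it wide open before I touched the nut.
- **Nut:** depth readings put both ends of the bar at 80–81 mm, which is level to about 0.01–0.02 rad. They read the same after the lever was closed.
- **Lever closed:** it met the closed stop with about 20 N. In the last top picture it runs parallel to the crossheads, so about 0 rad.
- **Cartridge:** the last pictures show it upright in the V seat with the pad against it.
- **Other things:** the spatula, dish, beaker and the other items in view look unmoved, and the arm ended clear of everything.

I could not measure the pad's travel, so the clamping is judged from the pictures, the closed lever and the level bar. The side camera's network points for the nut and lever were off from the top camera's by up to about 2 cm, so I relied on depth readings and contact forces instead.

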